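Raise the counterweighted gate of the rack bay and push the tube rack home

ROBOT

A 7-joint arm with a two-finger parallel gripper is mounted at the origin on a cart in front of the work surface, level with it; the furniture and walls round the work are solid. World frame = base frame: x ahead of the robot, y to its left, z up, the work surface at z = 0. Lengths are in m, angles in rad, forces in N, time in s.
With the tool pointing down it reaches from about 0.425 to 0.975 m from the base axis. Payload 16.7 kg.
Tool frame: the origin (TCP) lies midway between the tips of the shut fingers; the grasp point (between the pads) lies 19 mm behind it; z points along the fingers, y is the line along which they close (so a half turn about z gives the same grasp; the last joint's range is limited). The gripper opens to 85 mm and grips with 20 to 120 N. Pads are 22 mm wide; open, the fingers measure 114 mm over their backs; the gripper's body (76 mm by 85 mm) begins 54 mm behind the grasp point. The pads swing forward as they close: fully open they stand 13 mm farther back than shut.
Start: joints at [1.012, 0.426, 0.074, 1.606, -0.034, 1.111, -0.067], TCP at [0.268, -0.619, 0.231] pointing down, gripper open.
Joint ranges: [-2.85, 2.85], [-0.5, 2.14], [-1.23, 1.37], [0.21, 2.46], [-1.02, 4.16], [0.16, 2.05], [-2.73, 2.73]. Speed limits (rad/s): [1.89, 1.89, 2.39, 2.39, 3.01, 3.01, 3.01].

INTERFACE

Orientations are given as a 3x3 rotation matrix whose columns are the frame's x, y, z axes.
In Python, from plant import observe, capture, get_calibration, hand_in, look_for, pinpoint gives the robot as it stands.
- The arm moves only by the tool play_rows, never from a script. Its argument "commands" is one flat list of numbers, 7 for each row, row after row: the shift along the tool's x, y, z in mm, then the turn, a rotation vector about the tool's x, y, z in rad, then the closure, from 0 (fully open) to 1 (shut). In form: [tx, ty, tz, rx, ry, rz, hand, tx, ty, tz, rx, ry, rz, hand, ...]. A call has exactly 5 rows; each row is the pose to reach, as a shift and turn from the pose commanded when the call began, along the tool's axes at that moment; what a row does not reach only later rows make up. A row lasts 1/12 s, in which the tool goes at most 41.7 mm and 7.16 degrees, less where a joint would pass 70% of its speed; a pose out of reach is approached as far as the arm can. A call with a gripper value outside its range is refused whole. The fingers move at their own pace and stop on an object; the grip force is fixed at half the most. Time passes only in rows, so rows that repeat a pose let the fingers close, or fill a call up. It gives the time, the measured TCP pose, the force, the opening and the grip force at its end, in the units of the state.
- observe(): the state, without advancing time (a new reading comes with each control period).
- capture(name): name is "scene" or "top"; returns the picture (480x640x3 uint8, red, green, blue); there is no depth.
- get_calibration(name): a dict with "K" (3x3 intrinsics, pixels), "dist" ([k1, k2, p1, p2, k3] as OpenCV has them; the pictures are not rectified), "world_from_camera" (4x4, takes a point from camera to world coordinates). Camera axes: x right, y down, z forward; pixel columns grow to the right and rows downward; lengths in m; the calibration is good to about 2 mm. A picture is of the moment at which its call begins. get_calibration takes no time and is no camera call.
- hand_in(): hands the job in; it is judged then, once.
Trained networks look in the newest picture that a camera, given by its name, has taken for a name from the list of things; names that differ only in an ending like _2 or _b are one class to them, and where a whole thing is asked for, a point or a joint stands for the part that bears it (a point fixed in the world has none). Each returns a list of dicts, best first, with "conf" (0 to 1); they miss things now and then, are a little off and sometimes report something else, mostly with a low value. They report only what shows in the picture. A call takes as long as a camera call.
- look_for(camera, name): "at" ([x, y, z] in m, in world coordinates, good to about 4 mm: the middle of the surface that is visible of it).
- pinpoint(camera, name): "at" ([x, y, z] in m, in world coordinates, good to about 4 mm: a listed point, or the origin of a listed thing).
The state is a dict: "t": time; "q": joint angles; "qd": joint speeds; "effort": joint torques, N m; "tcp_pos": TCP position; "tcp_rot": TCP orientation; "wrist_force": force on the tool from outside, world axes, zero at the start; "moment": the same for the moment, N m; "finger_gap": opening from 0.0 (shut) to 1.0 (fully open); "gripper_force": force on a finger pad.
Only numpy, scipy, OpenCV 4.12 (cv2) and the standard library are available. Lean on these libraries where they do the work, as an engineer would, in place of code of your own. Each camera call takes 0.05 s, during which the arm holds its last target. There are 200 camera calls.

TASK

The foam tube rack waits outside the rack bay, whose mouth is barred by a counterweighted gate arm. With the fingertips, push the arm up by its T handle past its balance point so that it stays raised by itself, then push the rack flat along the desk through the open gate until it is fully home against the buffer at the back of the bay. Grasp and lift nothing, and leave the other things on the desk where they are.

Things in the scene. Friction and masses are not known exactly. Their poses are not given: they have to be found in the camera images.
- rack_bay: Fixed aluminium rack bay. Origin on the desk surface, mid-lane, in the gate arm's plane. +y runs along the lane into the bay, +x across it to the gate post (far from the robot). Two guides 22 mm high: inner faces at x = +-65 mm for y = -10 to 260 mm, flaring in front to x = +-98 mm at y = -83 mm.
- gate_arm (a joint): Counterweighted gate arm's hinge, rad: 0 lowered (level across the lane), grows as the free end swings up towards the post, 1.7 fully raised. Balance point about 0.85: below it the arm falls shut, beyond it it swings on by itself to 1.7 and stays. The blade is 10 mm thick, 24 to 54 mm over the desk when lowered. Raising takes 1 to 2 N pushed on the handle along the bay's +x.
- gate_hinge (a point): Point on the hinge axis, 65 mm above the desk, at x = 105 mm, y = 0 in the bay's frame; the axis is parallel to the bay's y. Two steel cheeks 80 mm high (bay x = 90 to 120 mm, y = +-25 mm) carry it; a dark steel cylinder weight 36 mm across sits on a stalk above and behind it.
- gate_handle (a point): Centre of the black T handle at the arm's upturned free end: a bar 16 mm in diameter, 90 mm long, parallel to the bay's y. With the arm lowered it lies 210 mm from the hinge towards the robot (bay -x), 60 mm higher than the hinge, 125 mm over the desk; a 12 mm rod joins its middle to the blade below. It moves with the arm.
- tube_rack: White foam tube rack, 226 x 116 x 34 mm, loose, about 0.3 kg (0.2 to 0.4), lying flat in front of the bay's mouth. Origin at the centre of its underside; x along its 226 mm length (roughly along the lane), z up.
- rack_centre (a point): Centre of the foam tube rack, 17 mm above its underside. Fully home it lies at y = +138 mm in the bay's frame; at the start at about y = -163 mm.
- jar: Steel cotton jar with a knob lid, 74 mm across, 96 mm high, standing loose beside the bay on the robot's side. Origin at the centre of its underside. Leave alone.
- loose_tube: Sample tube with red cap, lying loose on the desk, 106 x 24 x 24 mm. Origin at the centre of its underside, x along it. Leave alone.
- marker: Black marker pen lying loose on the desk, 136 x 19 x 21 mm. Origin at the centre of its underside, x along it. Leave alone.
- labels: Roll of white labels standing loose behind the bay, 60 x 76 x 32 mm. Origin at the centre of its underside. Leave alone.
- bay_buffer (a point): Centre of the face of the rubber buffer at the back of the bay, bay y = +251 mm, 20 mm above the desk; the rack's leading end meets it when fully home.

How it is judged:
On the way, in this order (a step that is already met when the one before it is completed fails the run):
1. the gate arm has been pushed past its balance point and stands raised (value of joint gate_arm above 1.5 rad), for 0.2 s.
2. the rack has been pushed through the gate, home in the bay (y of rack_centre in the frame of rack_bay above 0.128 m and height (world z) of rack_centre below 0.022 m and angle between tube_rack's own z axis and vertical below 0.06 rad), for 0.2 s.
At the end, for the whole second after the job is handed in: The gate arm stands raised by itself (joint over 1.5 rad) and at rest; the tube rack lies flat on the desk in the bay, within 10 mm of the back buffer, at rest; the jar, sample tube, marker and label roll stand where they stood (all of step 2 and value of joint gate_arm above 1.5 rad and linear speed of tube_rack below 0.02 m/s and velocity of joint gate_arm below 0.1 rad/s); the robot touches nothing.
It fails at once if the rack is lifted off the desk or tipped (height (world z) of rack_centre above 0.037 m or angle between tube_rack's own z axis and vertical above 0.25 rad).
It fails at once if the rack is pushed into the gate while the arm is not raised (y of rack_centre in the frame of rack_bay above -0.1 m and value of joint gate_arm below 1.2 rad).
It fails at once if the jar, sample tube, marker or label roll is disturbed (moved over 30 mm) (distance of any of jar, loose_tube, marker, labels from where it was at the start of the episode above 0.03 m).
It also fails if it takes over 56 s, if anything falls off the work surface, if the arm or the gripper's body presses on something with over 40 N, if the wrist force passes 120 N, or if a joint passes its speed limit or range.

## Working session

There is one attempt and no reset: what is moved stays moved. The work goes in short steps, Python scripts to look and compute and a tool call to move; the robot and the scene stay as the last step left them, time stands still between calls to the robot, and variables do not carry over. Pictures are saved under pics/ and viewed, at most 10 in all, crops included, and the job is handed in when it is done.

Besides the shell and the picture viewer there is one more tool, called after "Request:" by a JSON object that holds its "fn" and its "kwargs", one argument or row to a line. play_rows: Moves the arm, as the interface text tells. Its arguments: {"type":"object","properties":{"commands":{"type":"array","items":{"type":"number"}}},"required":["commands"]}

```bash
mkdir -p pics; python3 - <<'E'
from plant import *
import cv2,numpy as np
s=observe();print(s['t'],s['tcp_pos'],np.round(s['tcp_rot'],3).tolist(),s['finger_gap'])
for c in ['scene','top']:
    cv2.imwrite(f'pics/{c}0.png',capture(c)[:,:,::-1])
    for n in ['rack_bay','gate_hinge','gate_handle','tube_rack','rack_centre','bay_buffer','jar','loose_tube','marker','labels']:
        r=pinpoint(c,n)
        print(c,n,[(np.round(d['at'],3).tolist(),round(d['conf'],2)) for d in r[:2]])
E
```

```text
0.0 [ 0.2681464  -0.61900369  0.23060273] [[0.918, 0.398, -0.001], [0.398, -0.918, 0.001], [-0.0, -0.001, -1.0]] 0.9983832314338036
scene rack_bay [([0.605, 0.039, 0.0], 0.91)]
scene gate_hinge [([0.715, 0.017, 0.066], 0.77)]
scene gate_handle [([0.505, 0.056, 0.124], 0.57)]
scene tube_rack [([0.58, -0.126, -0.002], 0.78)]
scene rack_centre [([0.581, -0.127, 0.018], 0.57)]
scene bay_buffer [([0.645, 0.286, 0.018], 0.9), ([0.49, 0.229, -0.0], 0.32)]
scene jar [([0.49, 0.228, -0.002], 0.88)]
scene loose_tube [([0.761, -0.112, -0.001], 0.78), ([0.489, 0.225, 0.002], 0.43)]
scene marker [([0.714, 0.017, 0.066], 0.31)]
scene labels [([0.775, 0.148, 0.001], 0.66)]
top rack_bay [([0.61, 0.038, 0.001], 0.9)]
top gate_hinge [([0.714, 0.022, 0.067], 0.77)]
top gate_handle [([0.504, 0.052, 0.125], 0.71)]
top tube_rack [([0.58, -0.126, 0.001], 0.82)]
top rack_centre [([0.58, -0.127, 0.02], 0.87)]
top bay_buffer [([0.648, 0.288, 0.019], 0.62)]
top jar [([0.493, 0.229, 0.008], 0.95)]
top loose_tube [([0.757, -0.106, 0.002], 0.83)]
top marker [([0.442, -0.106, -0.006], 0.74), ([0.581, -0.128, 0.0], 0.72)]
top labels [([0.772, 0.145, 0.001], 0.97), ([0.579, -0.126, 0.017], 0.5)]
```

View pics/scene0.png

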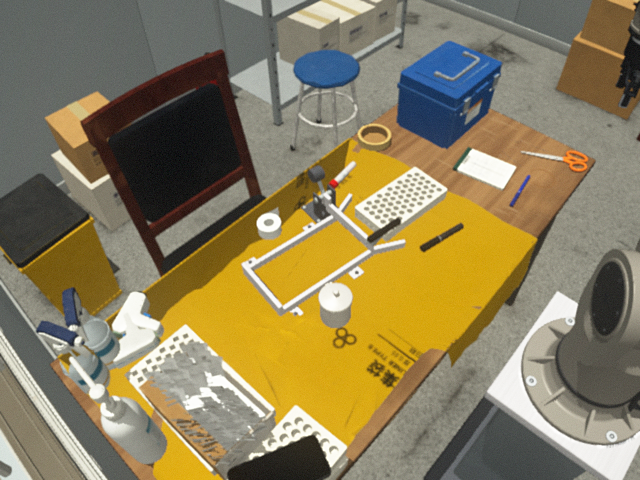

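View pics/top0.png

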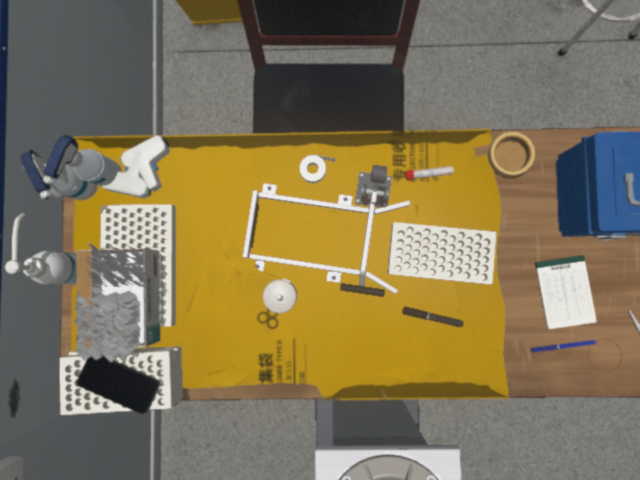

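The scene view shows the bay at the middle, with the lowered gate's T handle at about (384,229), the rack at (400,198) and the jar at (336,303). The top view shows the rack at (442,253), handle (362,290), marker (432,317) and tube (430,173). The network positions agree with both pictures and with the given sizes. The bay's yaw comes out at about -9.1°, with its origin at about (0.609, 0.0375).

Request:
{"fn": "play_rows", "kwargs": {
  "commands": [27,-24,0,0,0,-0.1,1,54,-48,0,0,0,-0.2,1,81,-72,0,0,0,-0.3,1,108,-96,0,0,0,-0.4,1,135,-120,0,0,0,-0.5,1]
}}

```text
t: 1.52
tcp_pos: [0.3449, -0.454, 0.2314]
tcp_rot: [[0.611, 0.792, 0.0], [0.792, -0.611, -0.0], [-0.0, 0.0, -1.0]]
wrist_force: [0.3, -0.9, 0.3]
finger_gap: 0.302
gripper_force: 0.0
```

```bash
cat > h.py <<'E'
from plant import *
import numpy as np
from scipy.spatial.transform import Rotation as R
a=np.radians(-9.1);ex=np.array([np.cos(a),np.sin(a),0]);ey=np.array([-ex[1],ex[0],0]);O=np.array([.609,.0375,0])
RT=np.c_[ey,ex,[0,0,-1]]
def go(x,y,z):  # bay mm -> shift, turn in tool axes
    s=observe();T=s['tcp_rot'];p=O+ex*x/1e3+ey*y/1e3+[0,0,z/1e3]
    print('shift',np.round(T.T@(p-s['tcp_pos'])*1e3),'rot',np.round(R.from_matrix(T.T@RT).as_rotvec(),3))
def st():
    s=observe();d=s['tcp_pos']-O
    print(round(s['t'],2),'bay',np.round([d@ex*1e3,d@ey*1e3,d[2]*1e3]),'F',np.round(s['wrist_force'],1),'gap',round(s['finger_gap'],2),'q',np.round(s['q'],2))
E
python3 -c "
from h import *
st();go(-160,-250,230);go(-155,-28,230)"
```

```text
1.52 bay [-183. -527.  231.] F [ 0.3 -0.9  0.3] gap 0.3 q [ 0.88  0.26 -0.09  1.84  0.03  1.04  0.13]
shift [ 254. -112.    1.] rot [ 0.     0.    -0.498]
shift [ 452. -214.    1.] rot [ 0.     0.    -0.498]
```

Request:
{"fn": "play_rows", "kwargs": {
  "commands": [35,-16,0,0,0,-0.1,1,70,-32,0,0,0,-0.2,1,105,-48,0,0,0,-0.3,1,140,-64,0,0,0,-0.4,1,175,-80,0,0,0,-0.498,1]
}}

```text
t: 1.93
tcp_pos: [0.389, -0.2666, 0.2316]
tcp_rot: [[0.159, 0.987, 0.0], [0.987, -0.159, -0.001], [-0.0, 0.0, -1.0]]
wrist_force: [1.8, 0.5, -0.3]
finger_gap: -0.002
gripper_force: 0.0
```

```bash
python3 -c "
from h import *
st();go(-155,-28,230)"
```

```text
1.93 bay [-169. -335.  232.] F [ 1.8  0.5 -0.3] gap -0.0 q [ 0.72  0.11 -0.28  2.03  0.03  1.01  0.27]
shift [307.  14.   1.] rot [ 0.  0. -0.]
```

Request:
{"fn": "play_rows", "kwargs": {
  "commands": [38,2,0,0,0,0,1,76,4,0,0,0,0,1,114,6,0,0,0,0,1,152,8,0,0,0,0,1,190,10,0,0,0,0,1]
}}

```text
t: 2.35
tcp_pos: [0.4299, -0.0808, 0.2317]
tcp_rot: [[0.164, 0.987, 0.001], [0.987, -0.164, -0.0], [-0.0, 0.001, -1.0]]
wrist_force: [1.5, -0.4, -0.5]
finger_gap: -0.0
gripper_force: 0.0
```

Request:
{"fn": "play_rows", "kwargs": {
  "commands": [38,2,10,0,0,0,1,76,4,30,0,0,0,1,114,4,60,0,0,0,1,117,4,90,0,0,0,1,117,4,117,0,0,0,1]
}}

```text
t: 2.77
tcp_pos: [0.4531, 0.0354, 0.113]
tcp_rot: [[0.159, 0.987, 0.001], [0.987, -0.159, 0.001], [0.002, 0.001, -1.0]]
wrist_force: [-0.6, -0.4, -0.5]
finger_gap: 0.002
gripper_force: 0.0
```

```bash
python3 -c "
from h import *
import cv2
st();go(-127,-28,113)
cv2.imwrite('pics/s1.png',capture('scene')[120:340,200:520,::-1].repeat(2,0).repeat(2,1))"
```

```text
2.77 bay [-154.  -27.  113.] F [-0.6 -0.4 -0.5] gap 0.0 q [ 0.27  0.27 -0.55  2.17  0.21  0.75 -0.58]
shift [-1. 27.  0.] rot [ 0.001 -0.002 -0.001]
```

View pics/s1.png

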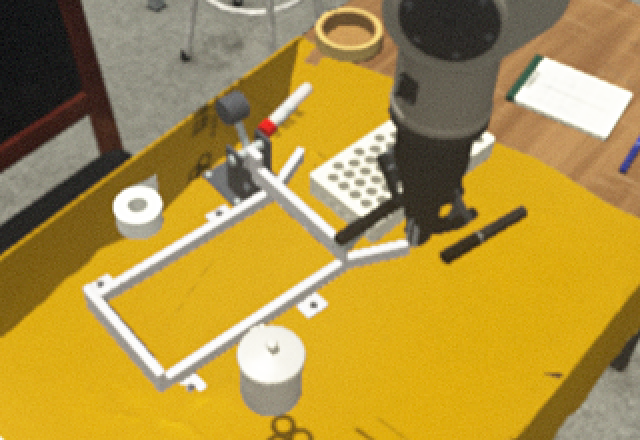

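The fingertips show at crop pixel (413,240), on the robot's side of the handle bar (340–405, 220) and level with its end half. That is clear of the rod, so I can start pushing.

Request:
{"fn": "play_rows", "kwargs": {
  "commands": [0,18,0,0,0,0,1,0,30,-3,0,0,0,1,0,38,-25,0,0,0,1,0,51,-50,0,0,0,1,0,66,-73,0,0,0,1]
}}

```text
t: 3.23
tcp_pos: [0.514, 0.021, 0.1883]
tcp_rot: [[0.163, 0.987, -0.009], [0.987, -0.163, -0.001], [-0.003, -0.009, -1.0]]
wrist_force: [-21.0, -0.2, 13.0]
finger_gap: -0.003
gripper_force: 11.6
```

```bash
python3 -c "
from h import *
import cv2
st()
cv2.imwrite('pics/s2.png',capture('scene')[120:340,200:520,::-1].repeat(2,0).repeat(2,1))
print(pinpoint('scene','gate_handle')[:1])"
```

```text
3.23 bay [-91. -31. 188.] F [-21.   -0.2  13. ] gap -0.0 q [ 0.31  0.26 -0.55  1.97  0.16  0.96 -0.48]
[{'at': [0.5423, 0.0533, 0.1975], 'conf': 0.64}]
```

View pics/s2.png

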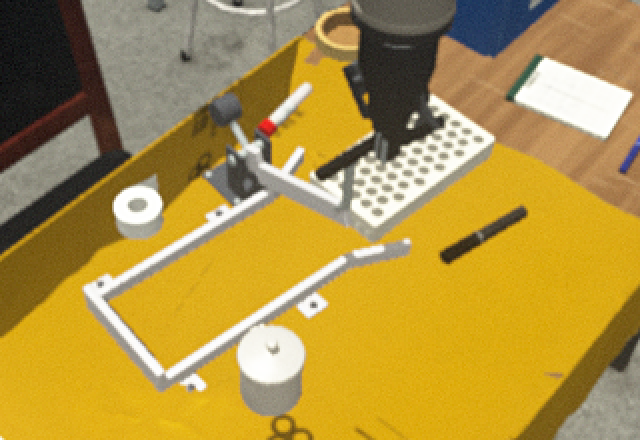

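The gate is rising: the handle has moved up with the fingertips to about (385,145), and the network puts it at z 0.198. I'll continue along the arc.

Request:
{"fn": "play_rows", "kwargs": {
  "commands": [0,14,-17,0,0,0,1,0,30,-32,0,0,0,1,0,47,-45,0,0,0,1,0,65,-57,0,0,0,1,0,80,-65,0,0,0,1]
}}

```text
t: 3.75
tcp_pos: [0.597, 0.0075, 0.2581]
tcp_rot: [[0.164, 0.986, 0.001], [0.986, -0.164, -0.002], [-0.001, 0.002, -1.0]]
wrist_force: [-25.6, -4.3, 49.3]
finger_gap: 0.001
gripper_force: 20.4
```

Request:
{"fn": "play_rows", "kwargs": {
  "commands": [0,14,-6,0,0,0,1,0,30,-12,0,0,0,1,0,45,-16,0,0,0,1,0,55,-17,0,0,0,1,0,55,-17,0,0,0,1]
}}

```text
t: 4.17
tcp_pos: [0.6524, -0.0015, 0.2699]
tcp_rot: [[0.164, 0.986, 0.001], [0.986, -0.164, 0.0], [0.001, 0.001, -1.0]]
wrist_force: [-0.6, -0.1, -0.1]
finger_gap: 0.001
gripper_force: 0.0
```

```bash
python3 -c "
from h import *
import cv2
st()
cv2.imwrite('pics/s3.png',capture('scene')[120:340,200:520,::-1].repeat(2,0).repeat(2,1))
print(pinpoint('scene','gate_handle')[:1])"
```

```text
4.17 bay [ 49. -32. 270.] F [-0.6 -0.1 -0.1] gap 0.0 q [ 0.28  0.4  -0.51  1.59  0.21  1.2  -0.43]
[]
```

View pics/s3.png

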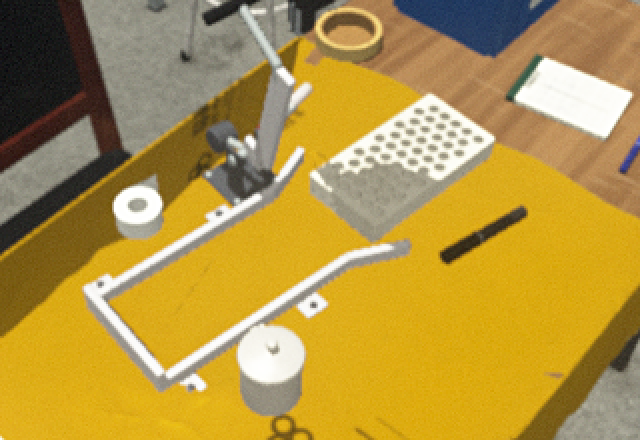

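The gate stands raised, with its blade upright at crop (275,125) and the handle at (225,10). The rack and the other things have not moved. Next I go round behind the rack with the fingers half open, for a two-point push.

Request:
{"fn": "play_rows", "kwargs": {
  "commands": [-5,-25,0,0,0,0,0.5,-38,-45,5,0,0,0,0.5,-76,-54,15,0,0,0,0.5,-114,-54,25,0,0,0,0.5,-152,-54,35,0,0,0,0.5]
}}

```text
t: 4.68
tcp_pos: [0.5712, -0.1428, 0.2344]
tcp_rot: [[0.162, 0.987, 0.0], [0.987, -0.162, -0.001], [-0.001, 0.0, -1.0]]
wrist_force: [1.2, -0.9, 0.2]
finger_gap: 0.499
gripper_force: 0.0
```

Request:
{"fn": "play_rows", "kwargs": {
  "commands": [-38,0,5,0,0,0,0.5,-76,0,10,0,0,0,0.5,-114,0,25,0,0,0,0.5,-150,0,50,0,0,0,0.5,-155,0,85,0,0,0,0.5]
}}

```text
t: 5.1
tcp_pos: [0.5461, -0.3017, 0.1507]
tcp_rot: [[0.17, 0.985, 0.003], [0.985, -0.17, -0.004], [-0.004, 0.003, -1.0]]
wrist_force: [0.4, -1.8, -0.5]
finger_gap: 0.501
gripper_force: 0.0
```

```bash
python3 -c "
from h import *
import cv2
st();go(-5,-335,8)
cv2.imwrite('pics/t1.png',capture('top')[140:340,300:540,::-1].repeat(3,0).repeat(3,1))
for n in ['gate_handle','rack_centre','rack_bay']: print(n,[(d['at'],d['conf']) for d in pinpoint('top',n)[:1]])"
```

```text
5.1 bay [  -8. -345.  151.] F [ 0.4 -1.8 -0.5] gap 0.5 q [ 0.69  0.45 -0.38  1.78  0.2   0.94  0.06]
shift [ 10.   3. 143.] rot [ 0.003  0.004 -0.012]
gate_handle [([0.7973, 0.0021, 0.2655], 0.79)]
rack_centre [([0.5802, -0.1277, 0.0198], 0.72)]
rack_bay [([0.4923, 0.2268, 0.0065], 0.52)]
```

View pics/t1.png

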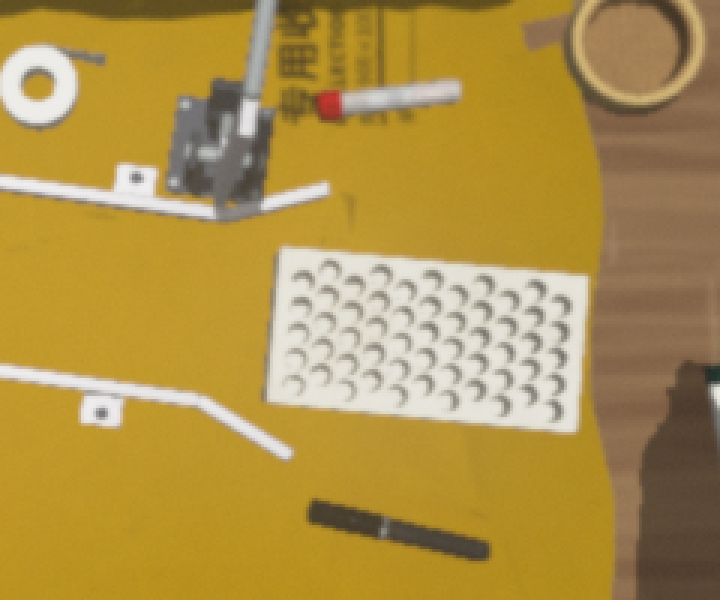

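The gate is raised (handle at z 0.266, bay x about 190 mm). In the crop the rack spans (265–590, 247–432). It is turned about 3° from the lane, and its centre lies on the lane's mid-line. A square two-finger push will straighten it.

Request:
{"fn": "play_rows", "kwargs": {
  "commands": [3,1,33,0,0,-0.003,0.5,6,2,66,0,0,-0.006,0.5,8,3,98,0,0,-0.012,0.5,10,4,125,0.003,0.004,-0.012,0.5,10,4,142,0.003,0.004,-0.012,0.5]
}}

```text
t: 5.72
tcp_pos: [0.5544, -0.2834, 0.0071]
tcp_rot: [[0.149, 0.989, -0.002], [0.989, -0.149, 0.005], [0.005, -0.002, -1.0]]
wrist_force: [-1.3, -0.2, -0.7]
finger_gap: 0.498
gripper_force: 0.0
```

```bash
python3 -c "
from h import *
st();go(-2,-200,8)"
```

```text
5.72 bay [  -3. -325.    7.] F [-1.3 -0.2 -0.7] gap 0.5 q [ 0.62  0.64 -0.33  1.85  0.3   0.7  -0.03]
shift [125.   2.  -0.] rot [-0.002 -0.005  0.009]
```

Request:
{"fn": "play_rows", "kwargs": {
  "commands": [15,0,0,0,0,0.009,0.5,25,0,0,0,0,0.009,0.5,38,0,0,0,0,0.009,0.5,52,0,0,0,0,0.009,0.5,68,1,0,0,0,0.009,0.5]
}}

```text
t: 6.13
tcp_pos: [0.5656, -0.2177, 0.0094]
tcp_rot: [[0.16, 0.987, -0.0], [0.987, -0.16, 0.003], [0.003, -0.001, -1.0]]
wrist_force: [-0.4, -4.6, 2.8]
finger_gap: 0.498
gripper_force: 2.0
```

Request:
{"fn": "play_rows", "kwargs": {
  "commands": [14,0,0,0,0,0,0.5,28,0,0,0,0,0,0.5,42,0,0,0,0,0,0.5,56,0,0,0,0,0,0.5,70,0,0,0,0,0,0.5]
}}

```text
t: 6.55
tcp_pos: [0.5761, -0.1481, 0.0081]
tcp_rot: [[0.16, 0.987, -0.002], [0.987, -0.16, 0.004], [0.004, -0.003, -1.0]]
wrist_force: [0.4, -4.0, 2.5]
finger_gap: 0.503
gripper_force: 1.9
```

```bash
python3 -c "
from h import *
import cv2
st();go(-2,14,8)
cv2.imwrite('pics/t2.png',capture('top')[140:340,220:500,::-1].repeat(2,0).repeat(2,1))
for n in ['rack_centre','gate_handle']: print(n,[(d['at'],d['conf']) for d in pinpoint('top',n)[:1]])"
```

```text
6.55 bay [  -3. -188.    8.] F [ 0.4 -4.   2.5] gap 0.5 q [ 0.41  0.6  -0.34  1.92  0.3   0.67 -0.27]
shift [202.   1.   1.] rot [-0.003 -0.004 -0.002]
rack_centre [([0.601, -0.0263, 0.0174], 0.92)]
gate_handle [([0.7929, 0.0057, 0.2665], 0.88)]
```

View pics/t2.png

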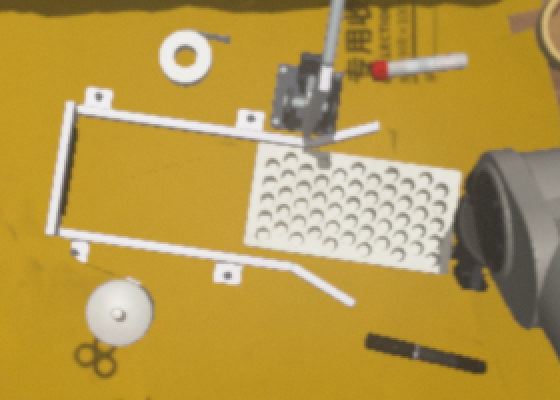

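The rack has straightened and its front end (245–262, 145–245) is between the guides. The gate is still up and the other things are in place. I'll continue pushing.

Request:
{"fn": "play_rows", "kwargs": {
  "commands": [14,0,0,0,0,0,0.5,28,0,0,0,0,0,0.5,42,0,0,0,0,0,0.5,56,0,0,0,0,0,0.5,70,0,0,0,0,0,0.5]
}}

```text
t: 7.12
tcp_pos: [0.5872, -0.0787, 0.0081]
tcp_rot: [[0.16, 0.987, -0.003], [0.987, -0.16, 0.005], [0.004, -0.003, -1.0]]
wrist_force: [-0.1, -1.1, -0.8]
finger_gap: 0.502
gripper_force: 0.6
```

Request:
{"fn": "play_rows", "kwargs": {
  "commands": [14,0,0,0,0,0,0.5,28,0,0,0,0,0,0.5,42,0,0,0,0,0,0.5,56,0,0,0,0,0,0.5,70,0,0,0,0,0,0.5]
}}

```text
t: 7.53
tcp_pos: [0.5985, -0.0096, 0.0084]
tcp_rot: [[0.16, 0.987, -0.002], [0.987, -0.16, 0.004], [0.004, -0.003, -1.0]]
wrist_force: [-0.3, -0.8, -0.9]
finger_gap: 0.5
gripper_force: 0.6
```

Request:
{"fn": "play_rows", "kwargs": {
  "commands": [12,0,0,0,0,0,0.5,24,0,0,0,0,0,0.5,34,0,0,0,0,0,0.5,42,0,0,0,0,0,0.5,50,0,0,0,0,0,0.5]
}}

```text
t: 7.95
tcp_pos: [0.6064, 0.0389, 0.0086]
tcp_rot: [[0.16, 0.987, -0.002], [0.987, -0.16, 0.004], [0.004, -0.003, -1.0]]
wrist_force: [0.4, -1.5, 0.2]
finger_gap: 0.5
gripper_force: 0.7
```

```bash
python3 -c "
from h import *
import cv2
st();go(-2,14,8)
cv2.imwrite('pics/t3.png',capture('top')[140:340,220:500,::-1].repeat(2,0).repeat(2,1))
for n in ['rack_centre','gate_handle']: print(n,[(d['at'],d['conf']) for d in pinpoint('top',n)[:1]])"
```

```text
7.95 bay [-3.  1.  9.] F [ 0.4 -1.5  0.2] gap 0.5 q [ 0.09  0.62 -0.34  1.89  0.3   0.69 -0.58]
shift [13.  1.  1.] rot [-0.003 -0.004 -0.002]
rack_centre [([0.6316, 0.1614, 0.0201], 0.67)]
gate_handle [([0.7962, 0.0057, 0.2653], 0.68)]
```

View pics/t3.png

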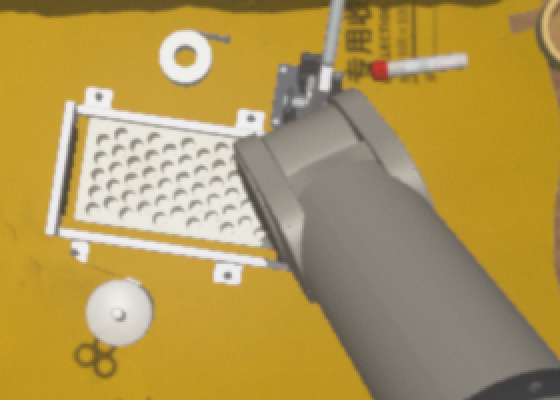

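The rack is nearly home, with a gap of about 12 mm left to the buffer at crop column 66–78. I'll push the rest gently until the force rises.

Request:
{"fn": "play_rows", "kwargs": {
  "commands": [4,0,0,0,0,0,0.5,7,0,0,0,0,0,0.5,10,0,0,0,0,0,0.5,12,0,0,0,0,0,0.5,12,0,0,0,0,0,0.5]
}}

```text
t: 8.52
tcp_pos: [0.6084, 0.0506, 0.0087]
tcp_rot: [[0.16, 0.987, -0.002], [0.987, -0.16, 0.005], [0.004, -0.003, -1.0]]
wrist_force: [-0.0, 0.2, 0.8]
finger_gap: 0.498
gripper_force: 0.0
```

Request:
{"fn": "play_rows", "kwargs": {
  "commands": [1,0,0,0,0,0,0.5,2,0,0,0,0,0,0.5,3,0,0,0,0,0,0.5,3,0,0,0,0,0,0.5,3,0,0,0,0,0,0.5]
}}

```text
t: 8.93
tcp_pos: [0.6086, 0.0523, 0.0087]
tcp_rot: [[0.161, 0.987, -0.003], [0.987, -0.161, 0.004], [0.003, -0.003, -1.0]]
wrist_force: [-1.6, -5.0, 1.4]
finger_gap: 0.499
gripper_force: 2.7
```

```bash
python3 -c "
from h import *
st()"
```

```text
8.93 bay [-3. 15.  9.] F [-1.6 -5.   1.4] gap 0.5 q [ 0.07  0.62 -0.34  1.88  0.3   0.69 -0.6 ]
```

Request:
{"fn": "play_rows", "kwargs": {
  "commands": [1,0,0,0,0,0,0.5,2,0,0,0,0,0,0.5,3,0,0,0,0,0,0.5,3,0,0,0,0,0,0.5,3,0,0,0,0,0,0.5]
}}

```text
t: 9.35
tcp_pos: [0.6086, 0.0523, 0.0087]
tcp_rot: [[0.163, 0.987, -0.004], [0.987, -0.163, 0.001], [-0.0, -0.004, -1.0]]
wrist_force: [-3.9, -17.0, 8.4]
finger_gap: 0.5
gripper_force: 9.2
```

The rack is home against the buffer: the tool has stopped and the force has risen to 17 N. I'll back off straight along the lane and then up.

Request:
{"fn": "play_rows", "kwargs": {
  "commands": [-8,0,0,0,0,0,0.5,-25,0,0,0,0,0,0.5,-50,0,0,0,0,0,0.5,-80,0,0,0,0,0,0.5,-115,0,-10,0,0,0,0.5]
}}

```text
t: 9.77
tcp_pos: [0.59, -0.0568, 0.0171]
tcp_rot: [[0.158, 0.987, -0.004], [0.987, -0.158, 0.006], [0.005, -0.005, -1.0]]
wrist_force: [0.6, 0.1, 0.4]
finger_gap: 0.499
gripper_force: 0.0
```

Request:
{"fn": "play_rows", "kwargs": {
  "commands": [-30,0,-20,0,0,0,0.5,-60,0,-45,0,0,0,0.5,-90,0,-75,0,0,0,0.5,-100,0,-100,0,0,0,0.5,-100,0,-100,0,0,0,0.5]
}}

```text
t: 10.18
tcp_pos: [0.5768, -0.1608, 0.1228]
tcp_rot: [[0.165, 0.986, 0.004], [0.986, -0.165, 0.002], [0.003, 0.004, -1.0]]
wrist_force: [2.4, 0.6, -0.5]
finger_gap: 0.505
gripper_force: 0.0
```

```bash
python3 -c "
from h import *
import cv2
st()
cv2.imwrite('pics/t4.png',capture('top')[140:340,220:500,::-1].repeat(2,0).repeat(2,1))
for n in ['rack_centre','gate_handle','jar','loose_tube','marker','labels']: 
  for d in pinpoint('top',n)[:1]: r=np.array(d['at'])-O;print(n,np.round(d['at'],3),'bay y',r@ey,d['conf'])"
```

```text
10.18 bay [  -0. -201.  123.] F [ 2.4  0.6 -0.5] gap 0.5 q [ 0.47  0.45 -0.38  1.86  0.21  0.87 -0.18]
gate_handle [0.798 0.005 0.267] bay y -0.0022307056217581354 0.91
jar [0.49  0.229 0.008] bay y 0.17053352651809037 0.65
loose_tube [ 0.76  -0.108  0.001] bay y -0.11953806400498165 0.69
marker [ 0.443 -0.104 -0.003] bay y -0.16577581005814804 0.57
labels [0.772 0.15  0.001] bay y 0.13686381822195834 0.59
```

View pics/t4.png

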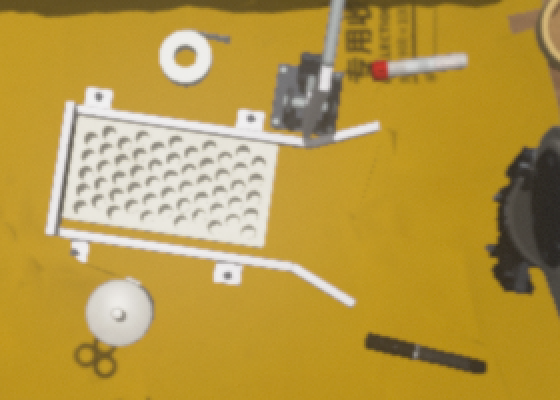

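The rack now sits against the buffer (its left edge at crop columns 62–77 meets the back bar). The gate is up, and the jar, tube, marker and labels are where they started.

```bash
python3 -c "
from plant import *
print(hand_in())"
```

```text
the job is handed in; nothing more can be done
None
```

I handed the job in at about 10.5 s: the gate arm stands raised by itself, the rack is flat and home against the buffer, and the jar, tube, marker and labels are within a few mm of where they started; the hand-in returned no verdict.

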